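# Drive the worn bush out of the block with the drift that fits

## Robot

A 6-joint arm with a two-finger parallel gripper is mounted at the origin on the work surface. World frame = base frame: x ahead of the robot, y to its left, z up, the work surface at z = 0. Lengths are in m, angles in rad, forces in N, time in s.
With the tool pointing down it reaches from about 0.375 to 0.975 m from the base axis. Payload 3.8 kg.
Tool frame: the origin (TCP) lies at the very end of the fingers, on their centre line; the grasp point (between the pads) lies 19 mm behind it; z points along the fingers, y is the line along which they close (so a half turn about z gives the same grasp; the last joint's range is limited). The gripper opens to 85 mm and grips with 20 to 120 N. Pads are 22 mm wide; open, the fingers measure 114 mm over their backs; the gripper's body (76 mm by 85 mm) begins 54 mm behind the grasp point. The pads swing forward as they close: fully open they stand 13 mm farther back than shut.
Start: joints at [-1.214, 0.264, 1.604, -0, 1.274, -0.037], TCP at [0.259, -0.623, 0.231] pointing down, gripper open.
Joint ranges: [-2.63, 2.63], [-0.94, 2.18], [0.31, 2.57], [-1.31, 4.45], [0, 2.66], [-2.55, 2.55]. Speed limits (rad/s): [2.57, 2.57, 3.14, 3.14, 3.14, 3.14].

## Interface

Orientations are given as a rotation vector (axis times angle).
In Python, from workcell import read_state, read_camera, calibration, finish_job gives the robot as it stands.
- The arm moves only by the tool step_arm, never from a script. Its argument "commands" is a list of rows, each an object of numbers: "fingers": the gripper's target within -1 to 1 (shut at 1, half-way at 0, fully open at -1); "dx", "dy", "dz": the shift along the tool's x, y, z in m; "roll": the turn about the tool's z in degrees. In form: [{"fingers": .., "dx": .., "dy": .., "dz": .., "roll": ..}, ...]. A call has 1 to 8 rows; each row is the pose to reach, as a shift and turn from the pose commanded when the call began, along the tool's axes at that moment; what a row does not reach only later rows make up. A row lasts 1/8 s, in which the tool goes at most 62.5 mm and 10.7 degrees, less where a joint would pass 70% of its speed; a pose out of reach is approached as far as the arm can. A call with a gripper value outside its range is refused whole. The fingers move at their own pace and stop on an object; "squeeze" is the grip in N (left out, the last holds). Time passes only in rows, so rows that repeat a pose let the fingers close. It gives the time, the measured TCP pose, the force, the opening and the grip force at its end, in the units of the state.
- read_state(): the state, without advancing time (a new reading comes with each control period).
- read_camera(name): name is "scene" or "top" or "wrist"; returns (picture, depth): 480x640x3 uint8, blue, green, red; 480x640 float32, m along the optical axis (not along the pixel's ray), 0 where there is no reading.
- calibration(name): a dict with "intrinsics" (3x3 intrinsics, pixels), "world_to_cam" (4x4, takes a point from world to camera coordinates). Camera axes: x right, y up, looking along -z (the intrinsics and any distortion apply to the point x, -y, -z); pixel columns grow to the right and rows downward; lengths in m; the calibration is good to about 2 mm. A picture is of the moment at which its call begins: read the wrist's pose just before it. calibration takes no time and is no camera call; for the wrist camera it gives the pose at the moment of the call.
- finish_job(): hands the job in; it is judged then, once.
The state is a dict: "time": time; "q": joint angles; "joint_vel": joint speeds; "joint_torque": joint torques, N m; "tool_pos": TCP position; "tcp_rot": TCP orientation; "wrist_force": force on the tool from outside, world axes, zero at the start; "torque": the same for the moment, N m; "width": opening from 0.0 (shut) to 1.0 (fully open); "grip_force": force on a finger pad.
Only numpy, scipy, OpenCV 4.12 (cv2) and the standard library are available. Lean on these libraries where they do the work, as an engineer would, in place of code of your own. Each camera call takes 0.05 s, during which the arm holds its last target. There are 200 camera calls.

## Task

Take the drift that fits the guide hole (the middle one of the three by thickness of shank) from the rack, feel its nose gently into the guide disc on the press-out stand, and push the brass bush down through the bore until it drops into the tray below. Then draw the drift out and hang it back upright in its own hole of the rack. Do not force the drift against the stand, and leave the other two drifts hanging.

Things in the scene. Friction and masses are not known exactly. Their poses are not given: they have to be found in the camera images.
- drift: The drift to use, steel, hanging upright in any of the rack's three holes. Origin: underside of its collar, z up along the rod. Below: shank 18 mm in diameter, 75 mm long, nose chamfered to 15 mm over the last 3 mm. Above: collar 36 mm in diameter, 8 mm thick, then a round handle 24 mm in diameter from 8 to 70 mm. 0.3 kg.
- drift_tip (a point): Centre of the drift's nose, 75 mm below its origin.
- drift_grip (a point): Middle of the drift's handle, 38 mm above its origin, the place to grip; 24 mm in diameter.
- thin_drift: Another drift of the same form with a 10 mm shank (it would slip through the 12 mm hole of the bush). Leave it hanging.
- thick_drift: Another drift of the same form with a 25 mm shank (too thick for the guide). Leave it hanging.
- rack: Steel hanger rack, fixed. Origin: centre of its underside. Top plate 60 (x) by 190 mm (y), its top 100 mm above the table, with three 27 mm through holes at y = -60, 0 and 60 mm; drifts hang by their collars on it. End plates at y = -92 and 92 mm.
- stand: Press-out stand, fixed. Origin: centre of its underside. Grey block 90 (x) by 110 (y) by 40 mm, 60 to 100 mm above the table, with a vertical 34 mm bore through its centre, on two legs at y = -49 and 49 mm, open at both x ends. A steel guide disc lies on the block (see bore_top). More than 40 N between the drift and the block or disc is too much.
- bore_top (a point): Bore's axis, 100 mm above the table, under the guide disc. The disc, 56 mm in diameter, 10 mm thick (top at 110 mm), with a 19.5 mm through hole in its middle, is fixed 5 mm off this axis, in a direction that differs each time and is not measured: see it from above or find it by feel.
- tray_floor (a point): Centre of the rubber floor, 5 mm above the table, of the catch tray under the bore (120 by 84 mm, 18 mm deep).
- bush: Brass sleeve 32 mm outside, 12 mm inside, 30 mm long, 0.12 kg. Origin: centre of its lower end, z along its axis; starts in the bore, 63 to 68 mm above the table. Spring shoes 65 to 87 mm above the table grip it: sliding takes about 14 to 22 N. It falls when its top is below them, with the drift's nose about 65 mm above the table.
Not all that is in view belongs to the job. What is shaped like the stand but turquoise is not meant.

How it is judged:
By the outcome, as a careful person would: the job done as asked, in the order asked, and still so for the second after the job is handed in, with the robot touching nothing.
It also fails if it takes over 64 s, if anything falls off the work surface, if the arm or the gripper's body presses on something with over 40 N, if the wrist force passes 120 N, or if a joint passes its speed limit or range.

## Working session

There is one attempt and no reset: what is moved stays moved. The work goes in short steps, Python scripts to look and compute and a tool call to move; the robot and the scene stay as the last step left them, time stands still between calls to the robot, and variables do not carry over. Pictures are saved under pics/ and viewed, at most 10 in all, crops included, and the job is handed in when it is done.

Besides the shell and the picture viewer there is one more tool, called as name(argument=value, ...) on one line, values as JSON. step_arm: Moves the arm, as the interface text tells. Its arguments: {"type":"object","properties":{"commands":{"type":"array","items":{"type":"object","properties":{"fingers":{"type":"number"},"dx":{"type":"number"},"dy":{"type":"number"},"dz":{"type":"number"},"roll":{"type":"number"}}}},"squeeze":{"type":"number"}},"required":["commands"]}

```bash
mkdir -p pics; ls; python3 - <<'E'
from workcell import *
import cv2,numpy as np
s=read_state();print({k:np.round(v,3) for k,v in s.items()})
a,d=read_camera("top");np.save("top_d.npy",d);cv2.imwrite("pics/top.png",a)
a,d=read_camera("scene");np.save("sc_d.npy",d);cv2.imwrite("pics/scene.png",a)
for n in("top","scene","wrist"):
  c=calibration(n);print(n,c)
E
```

```text
pics
{'time': np.float64(0.0), 'q': array([-1.214,  0.265,  1.605, -0.   ,  1.274, -0.037]), 'joint_vel': array([ 0.001, -0.001, -0.001, -0.002,  0.   ,  0.002]), 'joint_torque': array([ 1.0000e-03, -5.1511e+01, -3.6731e+01, -0.0000e+00,  1.3000e-02,
        0.0000e+00]), 'tool_pos': array([ 0.259, -0.623,  0.23 ]), 'tcp_rot': array([-3.079e+00, -6.140e-01,  1.000e-03]), 'wrist_force': array([ 0.947,  0.196, -0.132]), 'torque': array([-0.048,  0.019,  0.029]), 'grip_force': np.float64(0.0), 'width': np.float64(0.996)}
top {'intrinsics': array([[505.13742763,   0.        , 318.17773893],
       [  0.        , 505.13742763, 239.9528046 ],
       [  0.        ,   0.        ,   1.        ]]), 'world_to_cam': array([[-0.02980811, -0.99946333,  0.01358448,  0.05445957],
       [ 0.98631385, -0.02720566,  0.1626187 , -0.48059553],
       [-0.16216185,  0.01824592,  0.98659547, -0.78877379],
       [ 0.        ,  0.        ,  0.        ,  1.        ]])}
scene {'intrinsics': array([[607.54139541,   0.        , 318.61996031],
       [  0.        , 607.54139541, 239.28424384],
       [  0.        ,   0.        ,   1.        ]]), 'world_to_cam': array([[ 0.23499249,  0.97196142,  0.00833807, -0.15085921],
       [-0.7755978 ,  0.18233316,  0.60432001,  0.27889583],
       [ 0.58585543, -0.14847765,  0.79669806, -1.3877792 ],
       [ 0.        ,  0.        ,  0.        ,  1.        ]])}
wrist {'intrinsics': array([[397.78113685,   0.        , 316.73833853],
       [  0.        , 397.78113685, 241.95864337],
       [  0.        ,   0.        ,   1.        ]]), 'world_to_cam': array([[ 0.38401981, -0.92332192, -0.00232902, -0.67298135],
       [ 0.87869761,  0.36623246, -0.30620955,  0.04022751],
       [ 0.28358296,  0.11554403,  0.95196128, -0.37986019],
       [ 0.        ,  0.        ,  0.        ,  1.        ]])}
```

View pics/top.png

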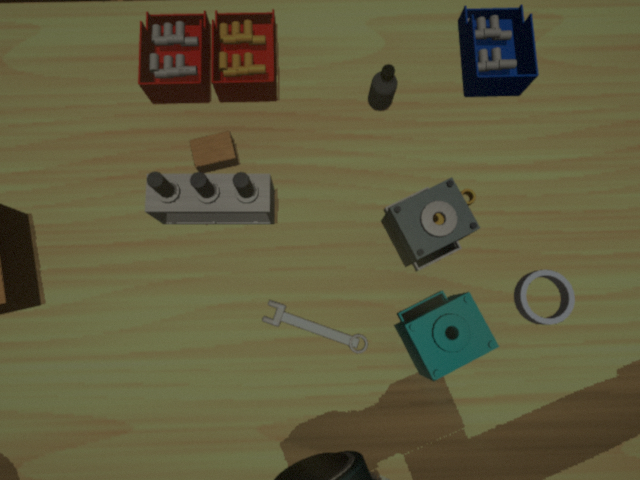

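View pics/scene.png

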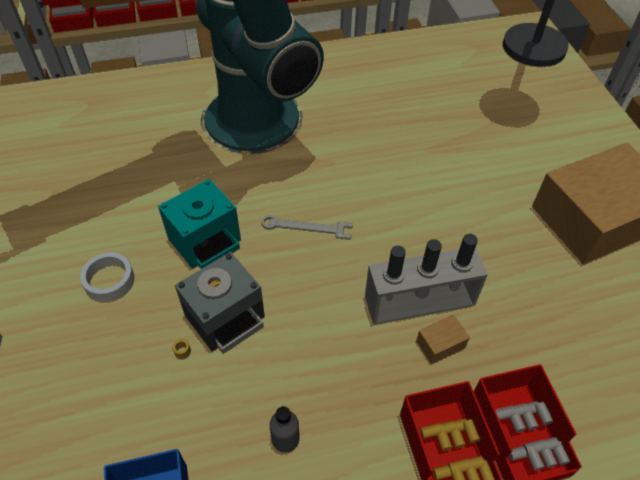

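The top view shows the rack at about (208,195) with handles at (158,183), (203,184) and (243,184). The grey stand's disc is at (439,218), and the turquoise decoy is at (451,333). The scene view shows the handles at (397,262), (431,256) and (466,250), with the shanks visible under the plate. Next I take a close crop of the shanks and compute positions.

```bash
cat > h.py <<'E'
from workcell import *
import cv2,numpy as np
def ray(n,u,v,c=None):
  c=c or calibration(n);K=c["intrinsics"];M=c["world_to_cam"]
  r=np.array([(u-K[0,2])/K[0,0],-(v-K[1,2])/K[1,1],-1.]);R=M[:3,:3]
  return -R.T@M[:3,3],R.T@r
def onz(n,u,v,z,c=None):
  o,d=ray(n,u,v,c);return o+d*(z-o[2])/d[2]
def proj(n,p,c=None):
  c=c or calibration(n);K=c["intrinsics"];M=c["world_to_cam"]
  q=M[:3,:3]@np.array(p)+M[:3,3];q=q/-q[2];return K[0,0]*q[0]+K[0,2],-K[1,1]*q[1]+K[1,2]
E
python3 - <<'E'
from h import *
a=cv2.imread("pics/scene.png");c=a[225:330,355:495]
c=cv2.convertScaleAbs(cv2.resize(c,None,fx=5.5,fy=5.5,interpolation=cv2.INTER_CUBIC),alpha=1.6,beta=20)
cv2.imwrite("pics/rackcrop.png",c)
t=cv2.imread("pics/top.png");c=t[165:280,130:290];d=t[170:275,375:485]
f=lambda x:cv2.convertScaleAbs(cv2.resize(x,(400,int(400*x.shape[0]/x.shape[1])),interpolation=cv2.INTER_CUBIC),alpha=1.5,beta=10)
c,d=f(c),f(d);h=max(c.shape[0],d.shape[0])
c=cv2.copyMakeBorder(c,0,h-c.shape[0],0,0,0);d=cv2.copyMakeBorder(d,0,h-d.shape[0],0,0,0)
cv2.imwrite("pics/topcrop.png",np.hstack([c,d]))
D=np.load("top_d.npy")
for u,v in((158,183),(203,184),(243,184)):pass
for n,pts,z in(("collars",[(170,193),(209,193),(249,193)],.108),("handle tops",[(154,179),(199,181),(241,180)],.17),("disc",[(439,218)],.11),("rack corners",[(147,210),(271,210),(147,175),(271,175)],.1)):
  for p in pts: print(n,p,onz("top",*p,z).round(3), "depth", D[p[1],p[0]])
E
```

```text
collars (170, 193) [0.549 0.265 0.108] depth 0.75251263
collars (209, 193) [0.547 0.206 0.108] depth 0.7462292
collars (249, 193) [0.546 0.145 0.108] depth 0.74605966
handle tops (154, 179) [0.553 0.27  0.17 ] depth 0.706587
handle tops (199, 181) [0.549 0.207 0.17 ] depth 0.7050308
handle tops (241, 180) [0.548 0.149 0.17 ] depth 0.7043223
disc (439, 218) [ 0.499 -0.142  0.11 ] depth 0.77520144
rack corners (147, 210) [0.525 0.301 0.1  ] depth 0.7696861
rack corners (271, 210) [0.52  0.113 0.1  ] depth 0.7969897
rack corners (147, 175) [0.581 0.303 0.1  ] depth 0.77932674
rack corners (271, 175) [0.576 0.112 0.1  ] depth 0.8833312
```

View pics/rackcrop.png

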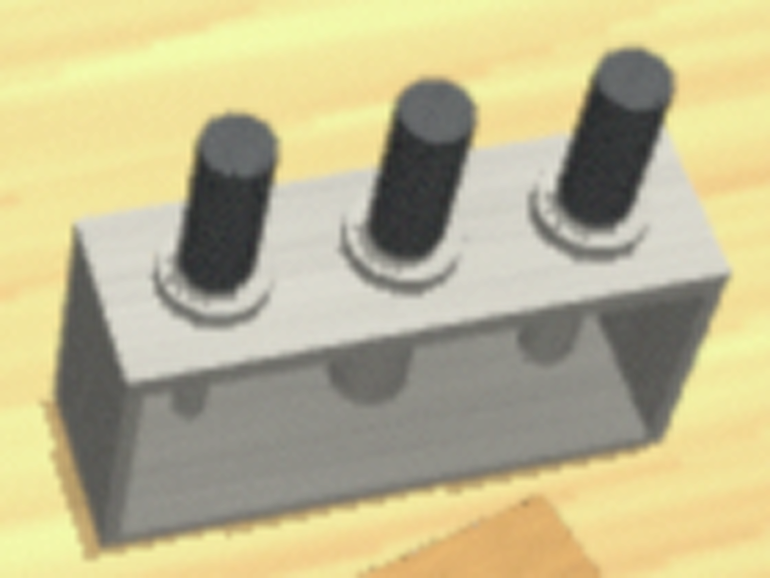

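View pics/topcrop.png

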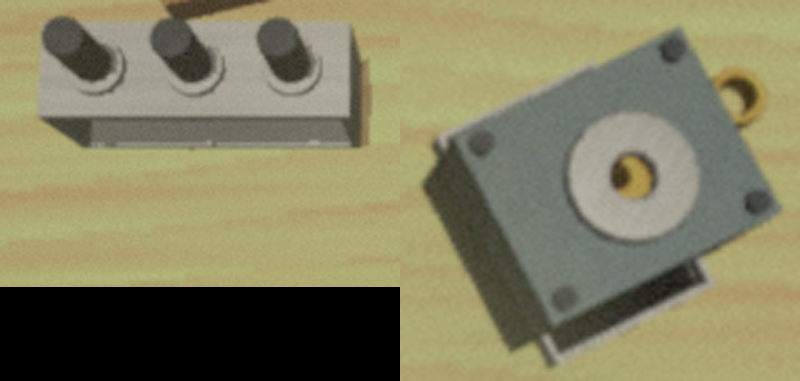

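Candidates for the drift, by scene pixel and shank:

| Scene pixel | Shank | y (m) |
|---|---|---|
| (397,262) | Thin | 0.147 |
| (431,256) | Thickest | 0.207 |
| (466,250) | Middle | 0.267 |

I choose the middle one at (466,250), which is top pixel (158,183), about (0.552, 0.267). The stand is the grey one, with its hole at about (0.499, -0.142). The turquoise one at (451,333) is the decoy, and the brass ring at (467,197) is clutter. I hover over the stand first.

step_arm(commands=[{"fingers":-1,"dx":0.406,"dy":-0.352,"dz":0,"roll":-66},{"fingers":-1,"dx":0.406,"dy":-0.352,"dz":0,"roll":-66},{"fingers":-1,"dx":0.406,"dy":-0.352,"dz":0,"roll":-66},{"fingers":-1,"dx":0.406,"dy":-0.352,"dz":0,"roll":-66},{"fingers":-1,"dx":0.406,"dy":-0.352,"dz":0,"roll":-66},{"fingers":-1,"dx":0.406,"dy":-0.352,"dz":0,"roll":-66},{"fingers":-1,"dx":0.406,"dy":-0.352,"dz":0,"roll":-66},{"fingers":-1,"dx":0.406,"dy":-0.352,"dz":0,"roll":-66}])

```text
time: 1.1
tool_pos: [0.4825, -0.1739, 0.231]
tcp_rot: [-2.249, -2.193, 0.0]
wrist_force: [1.0, -0.8, -0.0]
width: 0.999
grip_force: 0.0
```

step_arm(commands=[{"fingers":-1,"dx":0.032,"dy":0.016,"dz":0,"roll":0},{"fingers":-1,"dx":0.032,"dy":0.016,"dz":0,"roll":0},{"fingers":-1,"dx":0.032,"dy":0.016,"dz":0,"roll":0}])

```text
time: 1.48
tool_pos: [0.4986, -0.1445, 0.2309]
tcp_rot: [-2.248, -2.194, 0.001]
wrist_force: [-0.6, -0.2, -1.3]
width: 0.998
grip_force: 0.0
```

```bash
python3 - <<'E'
from h import *
s=read_state();c=calibration("wrist");a,d=read_camera("wrist");cv2.imwrite("pics/w1.png",a);np.savez("w1.npz",d=d,M=c["world_to_cam"])
print(s["tool_pos"],s["tcp_rot"],s["wrist_force"],proj("wrist",(.499,-.142,.11),c))
hsv=cv2.cvtColor(a,cv2.COLOR_BGR2HSV)
u0,v0=map(int,proj("wrist",(.499,-.142,.11),c))
# disc: bright low-saturation
m=((hsv[...,1]<60)&(hsv[...,2]>110)).astype(np.uint8)*255
n,l,st,ce=cv2.connectedComponentsWithStats(m)
for i in range(1,n):
  if st[i,4]>800: print(st[i],ce[i])
E
```

```text
[ 0.49855412 -0.14449697  0.23086123] [-2.24806652e+00 -2.19376036e+00  1.45002076e-03] [-0.6293888  -0.22270095 -1.29521891] (np.float64(318.2633024987178), np.float64(230.8702943369743))
[  75    0   41   82 1685] [98.02789318 39.11810089]
[ 264  115  136   96 3314] [331.35878093 151.96137598]
[ 229  177  105   49 1833] [272.132024   203.38079651]
[609 314  31  56 852] [623.10798122 338.57629108]
[ 181  348   70   75 1306] [224.03445636 389.7136294 ]
```

View pics/w1.png

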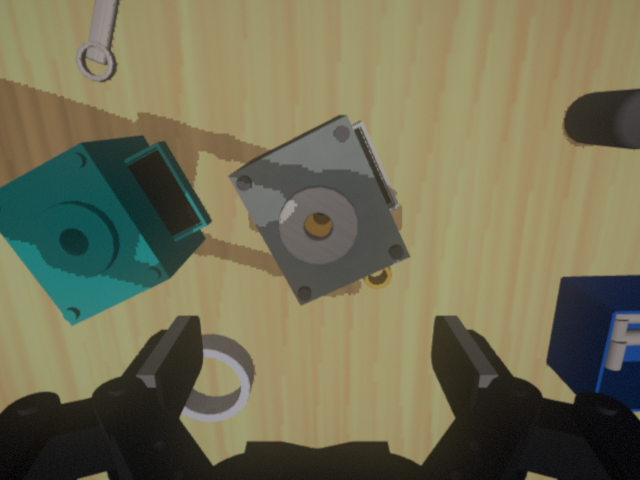

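The wrist view shows the grey stand's disc centred at about (318,225), with the hole and the brass bush visible through it. I refine the hole centre.

```bash
python3 - <<'E'
from h import *
a=cv2.imread("pics/w1.png");z=np.load("w1.npz");c=calibration("wrist");c["world_to_cam"]=z["M"]
hsv=cv2.cvtColor(a,cv2.COLOR_BGR2HSV)
print(hsv[224,270:370:4].tolist())
g=a[...,0] # blue: brass & shadow dark
gb=cv2.GaussianBlur(g,(3,3),0)[195:255,288:348]
t,m=cv2.threshold(gb,0,255,cv2.THRESH_BINARY_INV+cv2.THRESH_OTSU)
cs,_=cv2.findContours(m,cv2.RETR_EXTERNAL,cv2.CHAIN_APPROX_NONE)
print("t",t)
for k in cs:
  if cv2.contourArea(k)>150:
    e=cv2.fitEllipse(cv2.convexHull(k));u,v=e[0][0]+288,e[0][1]+195;p=onz("wrist",u,v,.11,c)
    q=onz("wrist",u+e[1][0]/2,v,.11,c);print(u,v,e[1],p.round(4),"r",np.linalg.norm(q-p))
E
```

```text
[[30, 16, 82], [30, 16, 82], [13, 21, 85], [11, 25, 112], [9, 24, 108], [13, 21, 110], [8, 19, 108], [10, 21, 107], [9, 24, 106], [18, 143, 121], [18, 150, 119], [18, 145, 120], [18, 147, 106], [18, 141, 96], [18, 147, 111], [18, 146, 122], [13, 22, 103], [10, 21, 107], [10, 21, 108], [10, 22, 106], [13, 21, 107], [13, 22, 104], [30, 13, 79], [50, 10, 79], [30, 10, 77]]
t 76.0
317.97662353515625 226.10606384277344 (27.955978393554688, 29.022750854492188) [ 0.4989 -0.1386  0.11  ] r 0.009590107487684447
```

step_arm(commands=[{"fingers":-1,"dx":0.411,"dy":0.043,"dz":-0.05,"roll":0},{"fingers":-1,"dx":0.411,"dy":0.043,"dz":-0.05,"roll":0},{"fingers":-1,"dx":0.411,"dy":0.043,"dz":-0.05,"roll":0},{"fingers":-1,"dx":0.411,"dy":0.043,"dz":-0.05,"roll":0},{"fingers":-1,"dx":0.411,"dy":0.043,"dz":-0.05,"roll":0},{"fingers":-1,"dx":0.411,"dy":0.043,"dz":-0.05,"roll":0},{"fingers":-1,"dx":0.411,"dy":0.043,"dz":-0.05,"roll":0},{"fingers":-1,"dx":0.411,"dy":0.043,"dz":-0.05,"roll":0}])

```text
time: 2.52
tool_pos: [0.553, 0.2668, 0.2814]
tcp_rot: [2.247, 2.195, 0.001]
wrist_force: [0.2, 0.1, -0.0]
width: 1.003
grip_force: 0.0
```

```bash
python3 - <<'E'
from h import *
s=read_state();c=calibration("wrist");a,d=read_camera("wrist");cv2.imwrite("pics/w2.png",a);np.savez("w2.npz",d=d,M=c["world_to_cam"])
print(s["tool_pos"])
u0,v0=proj("wrist",(.552,.267,.17),c);print(u0,v0)
u0,v0=int(u0),int(v0)
print(d[v0-40:v0+41:8,u0].round(3),d[v0,u0-40:u0+41:8].round(3))
M=c["world_to_cam"];K=c["intrinsics"]
# height map, top face of handle
U,V=np.meshgrid(np.arange(640),np.arange(480))
P=np.stack([(U-K[0,2])/K[0,0]*d,-(V-K[1,2])/K[1,1]*d,-d],-1)
W=(P-M[:3,3])@M[:3,:3]
m=((abs(W[...,2]-.17)<.008)&(d>0)).astype(np.uint8)*255
m[:, :u0-60]=0;m[:,u0+60:]=0
cs,_=cv2.findContours(m,cv2.RETR_EXTERNAL,cv2.CHAIN_APPROX_NONE)
for k in cs:
  if cv2.contourArea(k)>150:
    e=cv2.fitEllipse(k);p=onz("wrist",*e[0],.17,c);q=onz("wrist",e[0][0]+e[1][0]/2,e[0][1],.17,c);print(e,p.round(4),np.linalg.norm(p-q))
cr=a[max(v0-150,0):v0+150,u0-160:u0+160];cv2.imwrite("pics/w2c.png",cv2.resize(cv2.convertScaleAbs(cr,alpha=1.5,beta=20),None,fx=2,fy=2))
E
```

```text
[0.55299115 0.26676423 0.28138329]
316.0179321054853 238.26420689179443
[0.31  0.284 0.262 0.263 0.264 0.265 0.267 0.344 0.337 0.329 0.313] [0.445 0.338 0.339 0.34  0.266 0.265 0.266 0.266 0.34  0.339 0.445]
((315.7332763671875, 379.6217041015625), (30.451387405395508, 30.846473693847656), 60.27727127075195) [0.5491 0.1555 0.17  ] 0.011471980300066607
((315.6484375, 309.636474609375), (32.39223861694336, 32.7829475402832), 10.94645881652832) [0.5505 0.2141 0.17  ] 0.011474119061548339
((316.8858947753906, 229.315673828125), (34.35327911376953, 34.830196380615234), 15.847929000854492) [0.5527 0.2732 0.17  ] 0.011387976911149856
```

View pics/w2c.png

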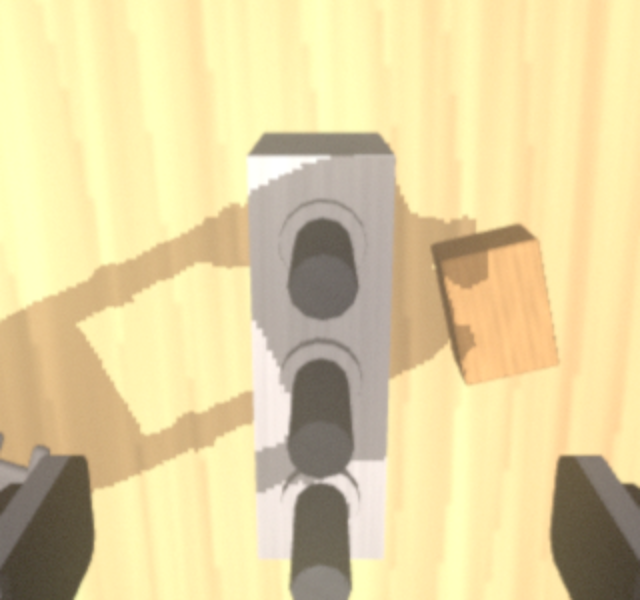

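The wrist view shows the three handles over the rack, with the target's top at wrist pixel (317,231), about (0.5527, 0.272). That agrees with the top view within calibration error. I descend and grip.

step_arm(commands=[{"fingers":-1,"dx":0.003,"dy":0,"dz":0.06,"roll":0},{"fingers":-1,"dx":0.003,"dy":0,"dz":0.11,"roll":0},{"fingers":-1,"dx":0.003,"dy":0,"dz":0.15,"roll":0},{"fingers":-1,"dx":0.003,"dy":0,"dz":0.162,"roll":0},{"fingers":-1,"dx":0.003,"dy":0,"dz":0.162,"roll":0}])

```text
time: 3.2
tool_pos: [0.5524, 0.2669, 0.1191]
tcp_rot: [-2.251, -2.191, 0.002]
wrist_force: [0.3, -0.5, 0.7]
width: 0.997
grip_force: 0.0
```

step_arm(commands=[{"fingers":1,"dx":0,"dy":0,"dz":0,"roll":0},{"fingers":1,"dx":0,"dy":0,"dz":0,"roll":0},{"fingers":1,"dx":0,"dy":0,"dz":0,"roll":0},{"fingers":1,"dx":0,"dy":0,"dz":0,"roll":0},{"fingers":1,"dx":0,"dy":0,"dz":0,"roll":0},{"fingers":1,"dx":0,"dy":0,"dz":0,"roll":0},{"fingers":1,"dx":0,"dy":0,"dz":0,"roll":0},{"fingers":1,"dx":0,"dy":0,"dz":0,"roll":0}], squeeze=80)

```text
time: 4.2
tool_pos: [0.5531, 0.2689, 0.1205]
tcp_rot: [2.248, 2.193, 0.003]
wrist_force: [-0.5, -0.7, 5.4]
width: 0.263
grip_force: 78.0
```

step_arm(commands=[{"fingers":1,"dx":0,"dy":0,"dz":-0.03,"roll":0},{"fingers":1,"dx":0,"dy":0,"dz":-0.07,"roll":0},{"fingers":1,"dx":0,"dy":0,"dz":-0.12,"roll":0},{"fingers":1,"dx":0,"dy":0,"dz":-0.168,"roll":0},{"fingers":1,"dx":0,"dy":0,"dz":-0.168,"roll":0},{"fingers":1,"dx":0,"dy":0,"dz":-0.168,"roll":0}])

```text
time: 4.95
tool_pos: [0.5513, 0.2681, 0.2852]
tcp_rot: [-2.248, -2.193, 0.005]
wrist_force: [-0.3, 0.6, -4.3]
width: 0.259
grip_force: 79.0
```

```bash
python3 - <<'E'
from h import *
s=read_state();print(s["tool_pos"],s["tcp_rot"],s["wrist_force"],s["torque"],s["width"])
R=cv2.Rodrigues(s["tcp_rot"])[0];print(R.round(4))
T=np.array([.499,-.142,.225]);print("tool shift",R.T@(T-s["tool_pos"]))
E
```

```text
[0.55133791 0.26812725 0.28520036] [-2.24818473 -2.19270722  0.00452692] [-0.25904232  0.56758752 -4.2726499 ] [-0.05457153 -0.01707535 -0.00797752] 0.25867627295050577
[[ 0.025   0.9997 -0.0029]
 [ 0.9997 -0.025  -0.0012]
 [-0.0013 -0.0028 -1.    ]]
tool shift [-0.41123081 -0.04190415  0.06083559]
```

step_arm(commands=[{"fingers":1,"dx":-0.412,"dy":-0.0435,"dz":0,"roll":0},{"fingers":1,"dx":-0.412,"dy":-0.0435,"dz":0,"roll":0},{"fingers":1,"dx":-0.412,"dy":-0.0435,"dz":0,"roll":0},{"fingers":1,"dx":-0.412,"dy":-0.0435,"dz":0,"roll":0},{"fingers":1,"dx":-0.412,"dy":-0.0435,"dz":0,"roll":0},{"fingers":1,"dx":-0.412,"dy":-0.0435,"dz":0,"roll":0},{"fingers":1,"dx":-0.412,"dy":-0.0435,"dz":0.03,"roll":0},{"fingers":1,"dx":-0.412,"dy":-0.0435,"dz":0.06,"roll":0}])

```text
time: 5.95
tool_pos: [0.4962, -0.1447, 0.2235]
tcp_rot: [-2.251, -2.186, 0.004]
wrist_force: [-0.2, 0.1, -2.8]
width: 0.264
grip_force: 79.0
```

step_arm(commands=[{"fingers":1,"dx":0,"dy":0,"dz":0,"roll":0},{"fingers":1,"dx":0,"dy":0,"dz":0,"roll":0}])

```text
time: 6.2
tool_pos: [0.4981, -0.1418, 0.2265]
tcp_rot: [-2.247, -2.193, 0.001]
wrist_force: [0.9, 0.8, -2.7]
width: 0.263
grip_force: 78.9
```

```bash
python3 - <<'E'
from h import *
P=[]
for _ in range(3):
  s=read_state();P.append(s["tool_pos"]);c=calibration("wrist");a,d=read_camera("wrist")
P=np.array(P);print(P,s["tcp_rot"],s["wrist_force"])
cv2.imwrite("pics/w3.png",a)
b,_=read_camera("top");cv2.imwrite("pics/top3.png",b)
sc,_=read_camera("scene");cv2.imwrite("pics/sc3.png",sc)
u,v=map(int,proj("wrist",(.499,-.142,.11),c));x,y=map(int,proj("scene",(.499,-.142,.13)))
f=lambda i,u,v:cv2.convertScaleAbs(cv2.resize(i[max(0,v-50):v+50,max(0,u-65):u+65],(400,308),interpolation=cv2.INTER_CUBIC),alpha=1.5,beta=20)
print(u,v,x,y)
cv2.imwrite("pics/c3.png",np.hstack([f(a,u,v),f(sc,x,y)]))
E
```

```text
[[ 0.49811561 -0.14178595  0.22646215]
 [ 0.49888463 -0.14184129  0.22758904]
 [ 0.49932956 -0.14190883  0.22827795]] [2.24692599e+00 2.19374431e+00 1.20133347e-03] [ 0.21328533  0.11106405 -3.09522671]
316 235 211 273
```

View pics/c3.png

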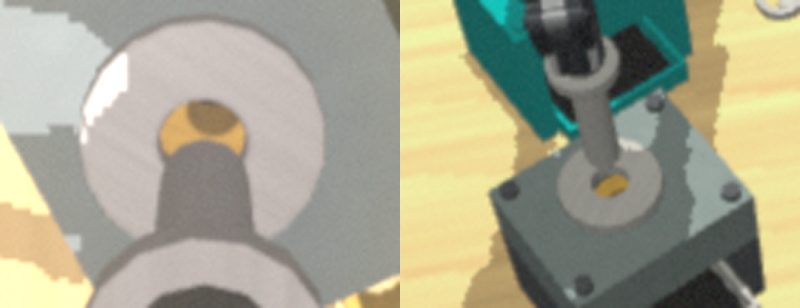

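The wrist crop (left) shows the nose centred left-to-right on the hole, with the nose's far rim at about crop y=142 and the hole's far rim at about crop y=100. The scene crop (right) shows the nose just over the hole. I compute the offsets.

```bash
python3 - <<'E'
from h import *
c=calibration("wrist")
w=lambda X,Y:(316-65+X*.325,235-50+Y*100/308)
hf=onz("wrist",*w(203,100),.11,c);print("hole far",hf,"centre y",hf[1]-.00975)
for z in(.1325,.134): print("tip far rim",onz("wrist",*w(204,142),z,c),"if chamfer rim",onz("wrist",*w(204,142),z+.003,c))
sL=onz("wrist",*w(160,185),.145,c);sR=onz("wrist",*w(250,185),.145,c);print("shank L,R",sL,sR)
hL=onz("wrist",*w(158,140),.11,c);hR=onz("wrist",*w(248,140),.11,c);print("hole L,R",hL,hR)
s=lambda X,Y:(211-65+(X-400)*.325,273-50+Y*100/308)
print("scene hole",onz("scene",*s(612,184),.11))
for z in(.1325,.134):print("scene tip centre",onz("scene",*s(604,163),z))
E
```

```text
hole far [ 0.49957275 -0.1294778   0.11      ] centre y -0.1392277960476692
tip far rim [ 0.49964581 -0.13249562  0.1325    ] if chamfer rim [ 0.49965602 -0.13161849  0.1355    ]
tip far rim [ 0.49965091 -0.13205706  0.134     ] if chamfer rim [ 0.49966112 -0.13117993  0.137     ]
shank L,R [ 0.49093842 -0.1373249   0.145     ] [ 0.50842404 -0.13775088  0.145     ]
hole L,R [ 0.48937962 -0.13836493  0.11      ] [ 0.50933834 -0.13884952  0.11      ]
scene hole [ 0.50311152 -0.14030418  0.11      ]
scene tip centre [ 0.50457578 -0.14176522  0.1325    ]
scene tip centre [ 0.50561856 -0.1417066   0.134     ]
```

Nose and hole agree within about 1 mm. I shift 1 mm in +y and descend in small feeling steps.

step_arm(commands=[{"fingers":1,"dx":0.001,"dy":0,"dz":0.008,"roll":0},{"fingers":1,"dx":0.001,"dy":0,"dz":0.014,"roll":0},{"fingers":1,"dx":0.001,"dy":0,"dz":0.018,"roll":0},{"fingers":1,"dx":0.001,"dy":0,"dz":0.021,"roll":0},{"fingers":1,"dx":0.001,"dy":0,"dz":0.024,"roll":0},{"fingers":1,"dx":0.001,"dy":0,"dz":0.025,"roll":0}])

```text
time: 7.2
tool_pos: [0.4985, -0.1413, 0.2021]
tcp_rot: [-2.249, -2.193, 0.0]
wrist_force: [-0.3, -0.4, -2.8]
width: 0.26
grip_force: 78.9
```

step_arm(commands=[{"fingers":1,"dx":0,"dy":0,"dz":0.001,"roll":0},{"fingers":1,"dx":0,"dy":0,"dz":0.002,"roll":0},{"fingers":1,"dx":0,"dy":0,"dz":0.003,"roll":0},{"fingers":1,"dx":0,"dy":0,"dz":0.003,"roll":0}])

```text
time: 7.7
tool_pos: [0.4985, -0.1413, 0.1992]
tcp_rot: [-2.249, -2.193, 0.0]
wrist_force: [0.3, 0.0, -3.6]
width: 0.259
grip_force: 78.9
```

step_arm(commands=[{"fingers":1,"dx":0,"dy":0,"dz":0.001,"roll":0},{"fingers":1,"dx":0,"dy":0,"dz":0.002,"roll":0},{"fingers":1,"dx":0,"dy":0,"dz":0.003,"roll":0},{"fingers":1,"dx":0,"dy":0,"dz":0.003,"roll":0}])

```text
time: 8.2
tool_pos: [0.4985, -0.1413, 0.1961]
tcp_rot: [-2.249, -2.193, 0.0]
wrist_force: [0.4, -0.3, -3.8]
width: 0.259
grip_force: 78.9
```

step_arm(commands=[{"fingers":1,"dx":0,"dy":0,"dz":0.001,"roll":0},{"fingers":1,"dx":0,"dy":0,"dz":0.002,"roll":0},{"fingers":1,"dx":0,"dy":0,"dz":0.003,"roll":0},{"fingers":1,"dx":0,"dy":0,"dz":0.004,"roll":0},{"fingers":1,"dx":0,"dy":0,"dz":0.004,"roll":0}])

```text
time: 8.82
tool_pos: [0.4986, -0.1413, 0.1923]
tcp_rot: [2.249, 2.193, 0.0]
wrist_force: [-0.5, 0.1, -2.6]
width: 0.264
grip_force: 79.0
```

step_arm(commands=[{"fingers":1,"dx":0,"dy":0,"dz":0.001,"roll":0},{"fingers":1,"dx":0,"dy":0,"dz":0.002,"roll":0},{"fingers":1,"dx":0,"dy":0,"dz":0.003,"roll":0},{"fingers":1,"dx":0,"dy":0,"dz":0.004,"roll":0},{"fingers":1,"dx":0,"dy":0,"dz":0.005,"roll":0},{"fingers":1,"dx":0,"dy":0,"dz":0.005,"roll":0}])

```text
time: 9.57
tool_pos: [0.4992, -0.1416, 0.1903]
tcp_rot: [2.248, 2.192, 0.001]
wrist_force: [-3.6, 0.8, 11.8]
width: 0.262
grip_force: 80.8
```

Bush contact at about 15 N, with small side force. I keep pushing steadily.

step_arm(commands=[{"fingers":1,"dx":0,"dy":0,"dz":0.001,"roll":0},{"fingers":1,"dx":0,"dy":0,"dz":0.002,"roll":0},{"fingers":1,"dx":0,"dy":0,"dz":0.003,"roll":0},{"fingers":1,"dx":0,"dy":0,"dz":0.004,"roll":0},{"fingers":1,"dx":0,"dy":0,"dz":0.004,"roll":0}])

```text
time: 10.2
tool_pos: [0.4992, -0.1416, 0.1863]
tcp_rot: [2.248, 2.192, 0.001]
wrist_force: [-4.3, 1.7, 11.9]
width: 0.261
grip_force: 80.8
```

step_arm(commands=[{"fingers":1,"dx":0,"dy":-0.0005,"dz":0.002,"roll":0},{"fingers":1,"dx":0,"dy":-0.0005,"dz":0.004,"roll":0},{"fingers":1,"dx":0,"dy":-0.0005,"dz":0.006,"roll":0},{"fingers":1,"dx":0,"dy":-0.0005,"dz":0.008,"roll":0},{"fingers":1,"dx":0,"dy":-0.0005,"dz":0.01,"roll":0},{"fingers":1,"dx":0,"dy":-0.0005,"dz":0.012,"roll":0}])

```text
time: 10.95
tool_pos: [0.4991, -0.1417, 0.1745]
tcp_rot: [2.247, 2.192, 0.002]
wrist_force: [-4.8, 1.2, 13.3]
width: 0.262
grip_force: 80.8
```

step_arm(commands=[{"fingers":1,"dx":0,"dy":-0.0005,"dz":0.002,"roll":0},{"fingers":1,"dx":0,"dy":-0.0005,"dz":0.004,"roll":0},{"fingers":1,"dx":0,"dy":-0.0005,"dz":0.006,"roll":0},{"fingers":1,"dx":0,"dy":-0.0005,"dz":0.008,"roll":0},{"fingers":1,"dx":0,"dy":-0.0005,"dz":0.01,"roll":0},{"fingers":1,"dx":0,"dy":-0.0005,"dz":0.011,"roll":0}])

```text
time: 11.7
tool_pos: [0.4987, -0.1419, 0.1633]
tcp_rot: [2.247, 2.191, 0.002]
wrist_force: [-4.1, 0.7, 12.2]
width: 0.262
grip_force: 80.8
```

step_arm(commands=[{"fingers":1,"dx":0,"dy":0,"dz":0.0015,"roll":0},{"fingers":1,"dx":0,"dy":0,"dz":0.003,"roll":0},{"fingers":1,"dx":0,"dy":0,"dz":0.0045,"roll":0},{"fingers":1,"dx":0,"dy":0,"dz":0.006,"roll":0},{"fingers":1,"dx":0,"dy":0,"dz":0.006,"roll":0}])

```text
time: 12.32
tool_pos: [0.4981, -0.1414, 0.1541]
tcp_rot: [2.249, 2.193, 0.001]
wrist_force: [3.0, -0.6, -3.9]
width: 0.26
grip_force: 79.0
```

The force fell away, so the bush dropped. I draw the drift out straight up and check.

step_arm(commands=[{"fingers":1,"dx":0,"dy":0.0005,"dz":-0.01,"roll":0},{"fingers":1,"dx":0,"dy":0.0005,"dz":-0.025,"roll":0},{"fingers":1,"dx":0,"dy":0.0005,"dz":-0.045,"roll":0},{"fingers":1,"dx":0,"dy":0.0005,"dz":-0.07,"roll":0},{"fingers":1,"dx":0,"dy":0.0005,"dz":-0.1,"roll":0},{"fingers":1,"dx":0,"dy":0.0005,"dz":-0.131,"roll":0},{"fingers":1,"dx":0,"dy":0.0005,"dz":-0.131,"roll":0},{"fingers":1,"dx":0,"dy":0.0005,"dz":-0.131,"roll":0}])

```text
time: 13.32
tool_pos: [0.4969, -0.1409, 0.284]
tcp_rot: [-2.247, -2.192, 0.002]
wrist_force: [-0.8, 0.0, -3.7]
width: 0.26
grip_force: 79.7
```

```bash
python3 - <<'E'
from h import *
s=read_state();print(s["tool_pos"],s["tcp_rot"],s["wrist_force"],s["width"])
c=calibration("wrist");a,_=read_camera("wrist");sc,_=read_camera("scene");tp,_=read_camera("top")
cv2.imwrite("pics/sc4.png",sc);cv2.imwrite("pics/w4.png",a)
def f(n,i,p,c=None):
  u,v=map(int,proj(n,p,c));return cv2.convertScaleAbs(cv2.resize(i[v-50:v+50,u-65:u+65],(400,308),interpolation=cv2.INTER_CUBIC),alpha=1.7,beta=25)
cv2.imwrite("pics/c4.png",np.vstack([np.hstack([f("wrist",a,(.499,-.14,.11),c),f("scene",sc,(.499,-.142,.06))])]))
R=cv2.Rodrigues(s["tcp_rot"])[0]
print("to rack:",R.T@(np.array([.5530,.2698,.285])-s["tool_pos"]))
E
```

```text
[ 0.49689765 -0.14090019  0.28402184] [-2.24729437e+00 -2.19168913e+00  2.03546675e-03] [-7.61990097e-01  3.54819775e-03 -3.66401722e+00] 0.259815012878176
to rack: [ 0.41197736  0.04579468 -0.00076233]
```

View pics/c4.png

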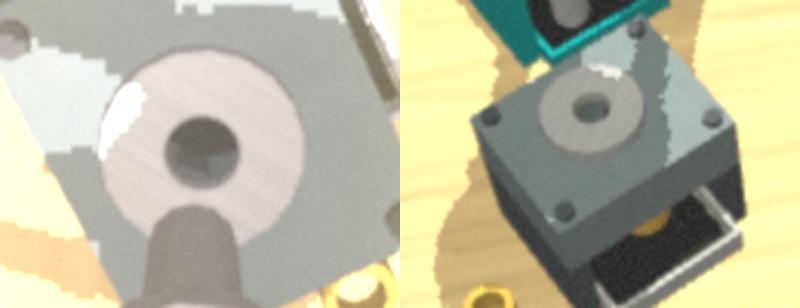

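The wrist crop shows an empty hole at (202,152), and the scene crop shows the brass bush in the tray at (650,220). I go back over the rack hole.

step_arm(commands=[{"fingers":1,"dx":0.411,"dy":0.044,"dz":0,"roll":0},{"fingers":1,"dx":0.411,"dy":0.044,"dz":0,"roll":0},{"fingers":1,"dx":0.411,"dy":0.044,"dz":0,"roll":0},{"fingers":1,"dx":0.411,"dy":0.044,"dz":0,"roll":0},{"fingers":1,"dx":0.411,"dy":0.044,"dz":0,"roll":0},{"fingers":1,"dx":0.411,"dy":0.044,"dz":0,"roll":0},{"fingers":1,"dx":0.411,"dy":0.044,"dz":0,"roll":0},{"fingers":1,"dx":0.411,"dy":0.044,"dz":0,"roll":0}])

```text
time: 14.48
tool_pos: [0.5515, 0.2711, 0.2831]
tcp_rot: [-2.244, -2.197, 0.004]
wrist_force: [0.3, -0.4, -2.8]
width: 0.262
grip_force: 79.5
```

step_arm(commands=[{"fingers":1,"dx":0,"dy":0,"dz":0.03,"roll":0},{"fingers":1,"dx":0,"dy":0,"dz":0.06,"roll":0},{"fingers":1,"dx":0,"dy":0,"dz":0.06,"roll":0}])

```text
time: 14.85
tool_pos: [0.5496, 0.2662, 0.2209]
tcp_rot: [-2.248, -2.191, 0.014]
wrist_force: [-0.0, 0.1, -2.3]
width: 0.26
grip_force: 79.5
```

```bash
python3 - <<'E'
from h import *
s=read_state();print(s["tool_pos"],s["tcp_rot"],s["wrist_force"])
c=calibration("wrist");a,_=read_camera("wrist");cv2.imwrite("pics/w5.png",a)
u,v=map(int,proj("wrist",(.553,.270,.10),c));print(u,v)
cv2.imwrite("pics/c5.png",cv2.convertScaleAbs(cv2.resize(a[v-60:v+60,u-80:u+80],(640,480),interpolation=cv2.INTER_CUBIC),alpha=1.6,beta=20))
E
```

```text
[0.54958691 0.2662238  0.22086088] [-2.2479491  -2.19051834  0.01352071] [-0.01978216  0.10976817 -2.32999584]
323 228
```

View pics/c5.png

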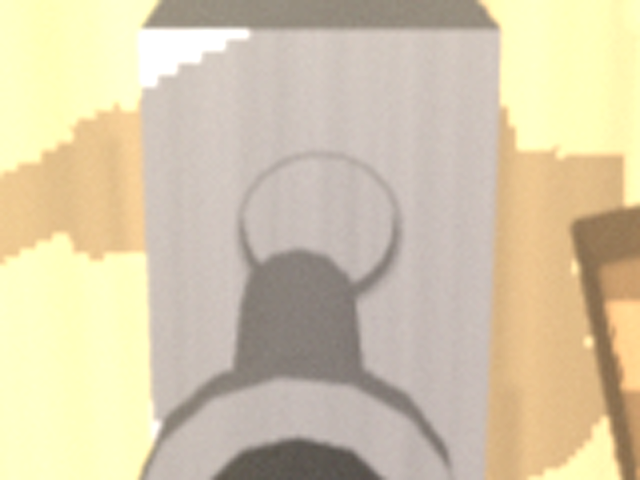

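The arm was still settling when that was taken. The crop shows the hole at about (320,228) and the nose near (300,260). I let it settle and compute the residual offset.

step_arm(commands=[{"fingers":1,"dx":0,"dy":0,"dz":0,"roll":0},{"fingers":1,"dx":0,"dy":0,"dz":0,"roll":0},{"fingers":1,"dx":0,"dy":0,"dz":0,"roll":0}])

```text
time: 15.28
tool_pos: [0.553, 0.2686, 0.2266]
tcp_rot: [2.249, 2.193, 0.003]
wrist_force: [-0.6, 0.4, -3.3]
width: 0.262
grip_force: 79.5
```

```bash
python3 - <<'E'
from h import *
s=read_state();c=calibration("wrist");a,_=read_camera("wrist")
print(s["tool_pos"],s["tcp_rot"],s["wrist_force"]);cv2.imwrite("pics/w6.png",a)
u,v=map(int,proj("wrist",(.553,.270,.10),c));print(u,v);np.save("M6.npy",c["world_to_cam"])
cv2.imwrite("pics/c6.png",cv2.convertScaleAbs(cv2.resize(a[v-60:v+60,u-80:u+80],(640,480),interpolation=cv2.INTER_CUBIC),alpha=1.6,beta=20))
E
```

```text
[0.55297596 0.26862185 0.22662139] [2.24868724 2.19273443 0.00306105] [-0.63810601  0.35277336 -3.28656964]
317 230
```

View pics/c6.png

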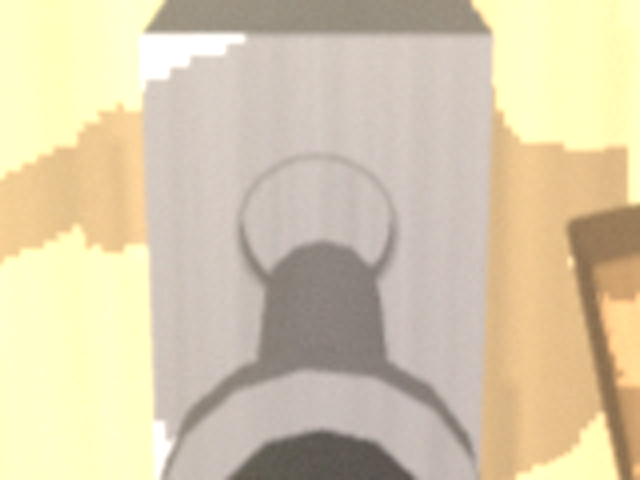

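The nose at column 322 is now centred on the hole (columns 240 to 396, far rim at row 155, nose's far rim at row 242). I check the y offset numerically.

```bash
python3 - <<'E'
from h import *
c=calibration("wrist");c["world_to_cam"]=np.load("M6.npy")
w=lambda X,Y:(237+X/4,170+Y/4)
h=onz("wrist",*w(318,155),.1,c);print("hole",h[0],h[1]-.0135)
t=onz("wrist",*w(322,242),.1325,c);print("tip",t[0],t[1]-.0075)
t=onz("wrist",*w(322,242),.1355,c);print("tip via shoulder",t[0],t[1]-.009)
E
```

```text
hole 0.5529074984411466 0.27203680345886627
tip 0.5533306046876613 0.27176997102516337
tip via shoulder 0.553340857569563 0.2711372577476439
```

step_arm(commands=[{"fingers":1,"dx":0,"dy":0,"dz":0.015,"roll":0},{"fingers":1,"dx":0,"dy":0,"dz":0.03,"roll":0},{"fingers":1,"dx":0,"dy":0,"dz":0.05,"roll":0},{"fingers":1,"dx":0,"dy":0,"dz":0.07,"roll":0},{"fingers":1,"dx":0,"dy":0,"dz":0.087,"roll":0},{"fingers":1,"dx":0,"dy":0,"dz":0.097,"roll":0},{"fingers":1,"dx":0,"dy":0,"dz":0.102,"roll":0},{"fingers":1,"dx":0,"dy":0,"dz":0.102,"roll":0}])

```text
time: 16.32
tool_pos: [0.5525, 0.2685, 0.1233]
tcp_rot: [2.249, 2.193, 0.0]
wrist_force: [-0.3, 0.7, -2.2]
width: 0.262
grip_force: 79.5
```

step_arm(commands=[{"fingers":1,"dx":0,"dy":0,"dz":0.001,"roll":0},{"fingers":1,"dx":0,"dy":0,"dz":0.002,"roll":0},{"fingers":1,"dx":0,"dy":0,"dz":0.003,"roll":0},{"fingers":1,"dx":0,"dy":0,"dz":0.003,"roll":0}])

```text
time: 16.82
tool_pos: [0.5526, 0.2686, 0.1206]
tcp_rot: [2.249, 2.193, 0.001]
wrist_force: [1.0, 0.1, -1.4]
width: 0.259
grip_force: 79.9
```

step_arm(commands=[{"fingers":1,"dx":0,"dy":0,"dz":0.001,"roll":0},{"fingers":1,"dx":0,"dy":0,"dz":0.001,"roll":0}])

```text
time: 17.08
tool_pos: [0.5526, 0.2686, 0.1205]
tcp_rot: [2.249, 2.193, 0.001]
wrist_force: [-2.3, -2.0, 5.1]
width: 0.263
grip_force: 80.4
```

Seated on the plate. I release and withdraw.

step_arm(commands=[{"fingers":0.3,"dx":0,"dy":0,"dz":0,"roll":0},{"fingers":0.0,"dx":0,"dy":0,"dz":0,"roll":0},{"fingers":-0.5,"dx":0,"dy":0,"dz":0,"roll":0},{"fingers":-1,"dx":0,"dy":0,"dz":0,"roll":0},{"fingers":-1,"dx":0,"dy":0,"dz":0,"roll":0},{"fingers":-1,"dx":0,"dy":0,"dz":0,"roll":0},{"fingers":-1,"dx":0,"dy":0,"dz":0,"roll":0}])

```text
time: 17.95
tool_pos: [0.5523, 0.2685, 0.1193]
tcp_rot: [-2.249, -2.193, 0.0]
wrist_force: [0.4, 0.3, 0.4]
width: 1.003
grip_force: 0.0
```

step_arm(commands=[{"fingers":-1,"dx":0,"dy":0,"dz":-0.03,"roll":0},{"fingers":-1,"dx":0,"dy":0,"dz":-0.07,"roll":0},{"fingers":-1,"dx":0,"dy":0,"dz":-0.12,"roll":0},{"fingers":-1,"dx":0,"dy":0,"dz":-0.16,"roll":0},{"fingers":-1,"dx":0,"dy":0,"dz":-0.16,"roll":0},{"fingers":-1,"dx":0,"dy":0,"dz":-0.16,"roll":0},{"fingers":-1,"dx":0,"dy":0,"dz":-0.16,"roll":0}])

```text
time: 18.82
tool_pos: [0.5514, 0.268, 0.2771]
tcp_rot: [-2.248, -2.193, 0.005]
wrist_force: [-0.5, 0.5, -0.5]
width: 0.999
grip_force: 0.0
```

```bash
python3 - <<'E'
from h import *
s=read_state();c=calibration("wrist");a,d=read_camera("wrist");print(s["tool_pos"],s["wrist_force"])
M=c["world_to_cam"];K=c["intrinsics"]
U,V=np.meshgrid(np.arange(640),np.arange(480))
P=np.stack([(U-K[0,2])/K[0,0]*d,-(V-K[1,2])/K[1,1]*d,-d],-1);W=(P-M[:3,3])@M[:3,:3]
m=((abs(W[...,2]-.17)<.008)&(d>0)&(abs(U-316)<60)).astype(np.uint8)*255
for k in cv2.findContours(m,cv2.RETR_EXTERNAL,cv2.CHAIN_APPROX_NONE)[0]:
  if cv2.contourArea(k)>150:
    q=cv2.drawContours(np.zeros_like(m),[k],-1,255,-1)>0
    e=cv2.fitEllipse(k);print(onz("wrist",*e[0],.17,c).round(4),e[1],"height",np.median(W[q][:,2]))
sc,_=read_camera("scene")
mk=cv2.inRange(cv2.cvtColor(sc,cv2.COLOR_BGR2HSV),(14,120,60),(24,255,255))
u,v=map(int,proj("scene",(.499,-.14,.02)));print("brass px near tray",cv2.countNonZero(mk[v-20:v+20,u-25:u+25]),u,v)
E
```

```text
[0.55135199 0.26802258 0.27711877] [-0.54422334  0.47679374 -0.54668414]
[0.549  0.1557 0.17  ] (30.945619583129883, 31.204715728759766) height 0.16919095256383015
[0.5505 0.2142 0.17  ] (32.94924545288086, 33.18724822998047) height 0.1693313334179504
[0.5523 0.2731 0.17  ] (34.78012466430664, 35.44925308227539) height 0.1694347806602756
brass px near tray 29 221 309
```

All three drifts hang at their original positions and heights, and the bush is in the tray. I hand in.

```bash
python3 -c "
from workcell import *
print(finish_job())"
```

```text
the job is handed in; nothing more can be done
None
```

The job is handed in at about 19 s: the bush was pressed out into the tray, the middle drift is back upright in its own rack hole, and the other two drifts were left hanging.

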